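Sort a mirror-image pair of reagent-shelf brackets into sprung trays

TASK

The two white reagent-shelf brackets on the bench are a left and right mirror-image pair: put each one, rib up, into the tray shaped for its hand. It goes in like a battery: press its plain end against the tray's sprung keeper until the foot end can go down behind the fixed lip, then let go, so that it lies flat on the cradle floor, held by the spring. Leave the bottle, the jar and the weight where they stand.

Things in the scene. Friction and masses are not known exactly. Their poses are not given: they have to be found in the camera images.
- left_bracket_mid (a point): left bracket, white metal, 0.2 kg, rib up: its middle, 24 mm over the underside. Flat leg 120 (x) x 32 x 8 mm centred here; at its -x end a flat foot 32 mm wide, 8 thick, sticks out 44 mm beyond the leg's +y edge; upright gripping rib 70 (x) x 10 mm centred here, from 8 to 48 mm over the underside; a thin brace slopes from the rib to the plain +x end. z up
- right_bracket_mid (a point): right bracket, white metal, 0.2 kg, rib up: its middle, 24 mm over the underside. Flat leg 120 (x) x 32 x 8 mm centred here; at its -x end a flat foot 32 mm wide, 8 thick, sticks out 44 mm beyond the leg's -y edge; upright gripping rib 70 (x) x 10 mm centred here, from 8 to 48 mm over the underside; a thin brace slopes from the rib to the plain +x end. z up
- left_bracket_foot (a point): top centre of the left bracket's foot, 44 mm back (-x), 38 mm to +y and 16 mm down from left_bracket_mid
- right_bracket_foot (a point): top centre of the right bracket's foot, 44 mm back (-x), 38 mm to -y and 16 mm down from right_bracket_mid
- left_bracket: the whole left bracket; origin on its underside, 24 mm below left_bracket_mid, same axes
- right_bracket: the whole right bracket; origin on its underside, 24 mm below right_bracket_mid, same axes
- left_tray: LEFT-hand tray, fixed (it may stand on either side): open aluminium tray 218 x 108 mm, walls 16 mm high. Origin at bench level, half-way along the tray (x), on the line over which the seated bracket's x axis lies, in the same direction; the tray reaches from 36 mm on the -y side to 72 mm on the +y side. A cradle (grey floor, black lip and guide) shaped to the left bracket is clamped in it at an unknown place, up to 12 mm either way along x
- right_tray: RIGHT-hand tray, fixed (it may stand on either side): open aluminium tray 218 x 108 mm, walls 16 mm high. Origin at bench level, half-way along the tray (x), on the line over which the seated bracket's x axis lies, in the same direction; the tray reaches from 36 mm on the +y side to 72 mm on the -y side. A cradle (grey floor, black lip and guide) shaped to the right bracket is clamped in it at an unknown place, up to 12 mm either way along x
- left_tray_floor (a point): fixed point of the left tray 8 mm above its origin, level with the cradle floor. Cradle: at -x a fixed lip 10 mm thick, 88 mm long, 6 mm over the floor, inner face at x = -68 (+-12, unreported); on the -y side a guide wall 10 mm over the floor, inner face 20 mm from the x axis; the foot goes to +y; at +x a sprung keeper, free face at x = +44 (same +-12), top 26 mm over the floor
- right_tray_floor (a point): fixed point of the right tray 8 mm above its origin, level with the cradle floor. Cradle: at -x a fixed lip 10 mm thick, 88 mm long, 6 mm over the floor, inner face at x = -68 (+-12, unreported); on the +y side a guide wall 10 mm over the floor, inner face 20 mm from the x axis; the foot goes to -y; at +x a sprung keeper, free face at x = +44 (same +-12), top 26 mm over the floor
- left_keeper (a joint): how far the left tray's keeper bar (steel, face 56 mm wide) is pressed back to the tray's +x, m: 0 free, 0.018 at its hard stop; 3 N at 0, 0.5 N more per mm. Lip and free keeper face are 112 mm apart, the bracket is 120 mm long: about 0.008 when home; the foot end clears the lip only from about 0.009. The keeper has to be found by touch or sight
- right_keeper (a joint): how far the right tray's keeper bar (steel, face 56 mm wide) is pressed back to the tray's +x, m: 0 free, 0.018 at its hard stop; 3 N at 0, 0.5 N more per mm. Lip and free keeper face are 112 mm apart, the bracket is 120 mm long: about 0.008 when home; the foot end clears the lip only from about 0.009. The keeper has to be found by touch or sight
- amber_bottle: bystander: amber glass bottle, 60 mm across, 90 mm tall; origin under its centre
- white_jar: bystander: white plastic jar 64 mm across, 60 mm tall; origin under its centre
- weight: bystander: steel calibration weight, cylinder 44 mm across, 45 mm tall; origin under its centre

How it is judged:
By the outcome, as a careful person would: the job done as asked, in the order asked, and still so for the second after the job is handed in, with the robot touching nothing.
It also fails if it takes over 64 s, if anything falls off the work surface, if the arm or the gripper's body presses on something with over 40 N, if the wrist force passes 120 N, or if a joint passes its speed limit or range.

ROBOT

A 7-joint arm with a two-finger parallel gripper is mounted at the origin on the work surface. World frame = base frame: x ahead of the robot, y to its left, z up, the work surface at z = 0. Lengths are in mm, angles in rad, forces in N, time in s.
With the tool pointing down it reaches from about 400 to 875 mm from the base axis. Payload 4.4 kg.
Tool frame: the origin (TCP) lies at the very end of the fingers, on their centre line; the grasp point (between the pads) lies 19 mm behind it; y points along the fingers, x is the direction in which the jaws open and shut, and the axes are right-handed (so a half turn about y gives the same grasp; the last joint's range is limited). The gripper opens to 85 mm and grips with 20 to 120 N. Pads are 22 mm wide; open, the fingers measure 114 mm over their backs; the gripper's body (76 mm by 85 mm) begins 54 mm behind the grasp point. The pads swing forward as they close: fully open they stand 13 mm farther back than shut.
Start: joints at [-1.407, 0.628, 0.038, 1.517, -0.027, 0.996, -0.02], TCP at [148.033, 632.933, 231.313] pointing down, gripper open.
Joint ranges: [-3.06, 3.06], [-0.37, 2.12], [-1.25, 1.32], [0.18, 2.47], [-1.1, 4.24], [0.23, 1.98], [-2.94, 2.94]. Speed limits (rad/s): [2.57, 2.57, 3.14, 3.14, 3.14, 3.14, 3.14].

INTERFACE

Orientations are given as [roll, pitch, yaw] about the fixed x, y, z axes, in that order (R = Rz(yaw) Ry(pitch) Rx(roll)).
In Python, from cell import readout, eyes, finish_job gives the robot as it stands. The module is installed in compiled form; this text tells all that it offers.
- The arm moves only by the tool apply_moves, never from a script. Its argument "commands" is a list that holds one entry, the list of rows, each a list of 6 numbers: the shift along the tool's x, y, z in units of 0.04 m (1.0 is 0.04 m), then the turn, a rotation vector about the tool's x, y, z in units of 5 degrees (1.0 is 5 degrees). A call has 1 to 8 rows; each row shifts and turns the pose as measured when the row begins, along the tool's axes as they then stand; what a row does not reach is not made up. A row lasts 1/12 s, in which the tool goes at most 41.7 mm and 7.16 degrees, less where a joint would pass 70% of its speed; a pose out of reach is approached as far as the arm can. A call with a number of a shift or a turn outside -1 to 1 is refused whole. A call with a gripper value outside its range is refused whole. "claw" is the finger opening in mm, from 0 to 85.4, set as the call begins (left out, the last holds). The fingers move at their own pace and stop on an object; the grip force is fixed at half the most. Time passes only in rows, so rows that do not move let the fingers close. It gives the time, the measured TCP pose, the force and the opening at its end, in the units of the state.
- readout.read_state(): the state, without advancing time (a new reading comes with each control period).
- eyes.get_image(name): name is "scene" or "top"; returns a dict with "image" (420x560x3 uint8, red, green, blue), "mtx" (3x3 intrinsics, pixels), "rvec" (rotation vector, rad) and "tvec" (3), from world to camera coordinates, as OpenCV has them. Camera axes: x right, y down, z forward; pixel columns grow to the right and rows downward; lengths in mm; the calibration is good to about 2 mm. A picture is of the moment at which its call begins. There is no depth.
- finish_job(): hands the job in, once; it reports no verdict.
The state is a dict: "clock": time; "qpos": joint angles; "qd": joint speeds; "tau": joint torques, N m; "eef_pos": TCP position; "tool_rot": TCP orientation; "force": force on the tool from outside, world axes, zero at the start; "torque": the same for the moment, N m; "width": finger opening in mm.
Only numpy, scipy, OpenCV 4.12 (cv2) and the standard library are available. Lean on these libraries where they do the work, as an engineer would, in place of code of your own. Each camera call takes 0.05 s, during which the arm holds its last target. There are 200 camera calls.

## Working session

There is one attempt and no reset: what is moved stays moved. The work goes in short steps, Python scripts to look and compute and a tool call to move; the robot and the scene stay as the last step left them, time stands still between calls to the robot, and variables do not carry over. Pictures are saved under pics/ and viewed, about 8 in all and at most 12, crops included, and the job is handed in when it is done.

Besides the shell and the picture viewer there is one more tool, called after "Emit:" by a JSON object that holds its "name" and its "arguments". apply_moves: Moves the arm, as the interface text tells. Shifts and turns lie within -1 to 1; 1 stands for 0.04 m of shift or 5 degrees of turn. Its arguments: {"type":"object","properties":{"commands":{"type":"array"},"claw":{"type":"number"}},"required":["commands"]}

```bash
mkdir -p pics; python3 - <<'E'
from cell import readout, eyes
import cv2
print(readout.read_state())
for n in("scene","top"):
    d=eyes.get_image(n); cv2.imwrite(f"pics/{n}0.png",d["image"][:,:,::-1]); print(n,d["mtx"],d["rvec"],d["tvec"])
E
```

```text
{'clock': 0.0, 'qpos': array([-1.40677868,  0.62932986,  0.03846157,  1.51840214, -0.02701584,
        0.99628878, -0.01999517]), 'qd': array([-8.35831847e-05,  8.27846411e-04, -4.93088578e-04,  4.66479137e-04,
        5.22838742e-04,  1.40442711e-03,  5.83844742e-04]), 'tau': array([-5.01389786e-04, -5.63403547e+01,  1.22601572e+00, -1.93440610e+01,
        1.09608166e-02,  1.06366063e-02, -8.04830592e-06]), 'eef_pos': array([147.9035964 , 632.29264699, 230.38907069]), 'tool_rot': array([-1.57081963,  0.00190947,  1.34095823]), 'force': array([ 0.54352693, -0.30506006, -0.24922233]), 'torque': array([0.04619731, 0.00240807, 0.02479758]), 'width': 85.41468794600611}
scene [[456.05770061   0.         276.82749978]
 [  0.         456.05770061 213.77430417]
 [  0.           0.           1.        ]] [ 0.71624184  2.67910276 -0.9994956 ] [ 495.60338249 -171.63787717 1463.63629316]
top [[451.90604596   0.         280.80664813]
 [  0.         451.90604596 214.97559621]
 [  0.           0.           1.        ]] [ 2.13069168 -2.16530825  0.13040993] [  -1.31206649  583.9204167  1132.20725096]
```

View pics/scene0.png

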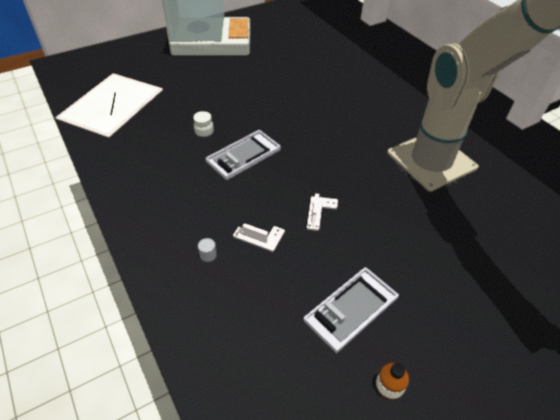

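View pics/top0.png

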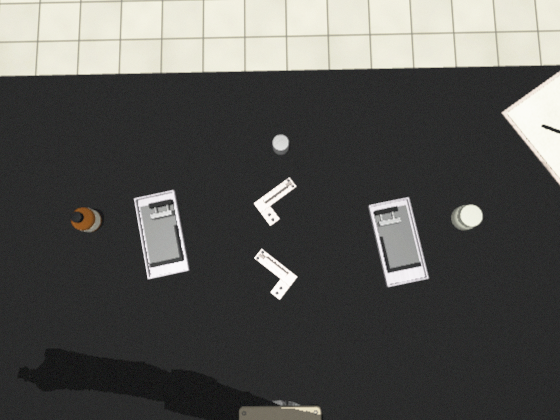

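The top view shows the left bracket at about (275,272), the right bracket at (275,202), the LEFT tray at (160,235) and the RIGHT tray at (398,242). The keepers are at the top of the image (far side, +x) and the feet point outward. Next I'll zoom in and measure.

```bash
cat > h.py <<'E'
import numpy as np, cv2
from cell import readout, eyes
from scipy.spatial.transform import Rotation as R
def cam(n):
    d=eyes.get_image(n); d["R"]=cv2.Rodrigues(d["rvec"])[0]; d["C"]=-d["R"].T@np.ravel(d["tvec"]); return d
def cast(d,uv,z):
    uv=np.atleast_2d(np.float64(uv)); r=np.c_[uv,np.ones(len(uv))]@np.linalg.inv(d["mtx"]).T@d["R"]
    return d["C"]+r*((z-d["C"][2])/r[:,2])[:,None]
def proj(d,P): return cv2.projectPoints(np.float64(np.atleast_2d(P)),d["rvec"],d["tvec"],d["mtx"],None)[0][:,0]
E
python3 - <<'E'
from h import *
d=cam("top"); print(d["C"]); im=d["image"][:,:,::-1]
c=lambda x,y,w,h,s:cv2.resize(im[y:y+h,x:x+w],None,fx=s,fy=s,interpolation=cv2.INTER_CUBIC)
a=np.hstack([c(245,170,66,66,6),c(245,240,66,66,6)]); b=np.hstack([c(125,180,72,102,5.5),c(361,188,72,102,5.5)])
cv2.imwrite("pics/br.png",a);cv2.imwrite("pics/tr.png",b)
g=cv2.cvtColor(im,cv2.COLOR_BGR2GRAY)
cs,_=cv2.findContours((g>120).astype('u1')*255,0,2)
for k in cs:
    if 60<cv2.contourArea(k)<8000:
        r=cv2.minAreaRect(k); bp=cv2.boxPoints(r)
        z=16 if cv2.contourArea(k)>2000 else 8
        print(cv2.contourArea(k),np.round(r[0]),bp.round(1).tolist(),cast(d,bp,z)[:,:2].round(0).tolist())
E
```

```text
[ 429.59289663  -22.07944171 1199.09152074]
123.0 [301. 408.] [[280.79998779296875, 408.0], [282.1000061035156, 400.5], [321.20001220703125, 407.0], [319.8999938964844, 414.5]] [[98.0, -3.0], [116.0, -6.0], [99.0, -104.0], [81.0, -101.0]]
780.0 [270. 274.] [[242.5, 271.20001220703125], [261.1000061035156, 247.5], [297.8999938964844, 276.3999938964844], [279.29998779296875, 300.20001220703125]] [[441.0, 92.0], [502.0, 43.0], [425.0, -53.0], [365.0, -3.0]]
69.0 [ 93. 223.] [[84.0, 230.0], [94.0, 211.0], [102.9000015258789, 215.60000610351562], [92.9000015258789, 234.6999969482422]] [[556.0, 514.0], [607.0, 489.0], [594.0, 465.0], [544.0, 490.0]]
569.0 [467. 216.] [[449.3999938964844, 208.39999389648438], [479.0, 201.0], [484.8999938964844, 224.5], [455.20001220703125, 231.89999389648438]] [[598.0, -458.0], [616.0, -537.0], [553.0, -548.0], [535.0, -469.0]]
3466.0 [398. 241.] [[367.6000061035156, 204.8000030517578], [409.20001220703125, 195.0], [428.70001220703125, 278.1000061035156], [387.20001220703125, 287.8999938964844]] [[610.0, -240.0], [634.0, -351.0], [416.0, -390.0], [392.0, -282.0]]
3389.0 [160. 234.] [[131.8000030517578, 196.89999389648438], [173.8000030517578, 189.10000610351562], [189.1999969482422, 271.29998779296875], [147.10000610351562, 279.20001220703125]] [[642.0, 386.0], [661.0, 274.0], [443.0, 230.0], [424.0, 340.0]]
731.0 [279. 201.] [[252.39999389648438, 202.89999389648438], [288.8999938964844, 175.60000610351562], [306.29998779296875, 198.8000030517578], [269.79998779296875, 226.10000610351562]] [[622.0, 65.0], [694.0, -34.0], [630.0, -79.0], [559.0, 19.0]]
201.0 [280. 142.] [[272.0, 134.0], [288.0, 134.0], [288.0, 150.0], [272.0, 150.0]] [[811.0, 10.0], [810.0, -33.0], [765.0, -33.0], [766.0, 11.0]]
3229.0 [530. 128.] [[501.0, 71.0], [559.0, 71.0], [559.0, 184.0], [501.0, 184.0]] [[975.0, -620.0], [971.0, -778.0], [657.0, -748.0], [660.0, -595.0]]
```

View pics/br.png

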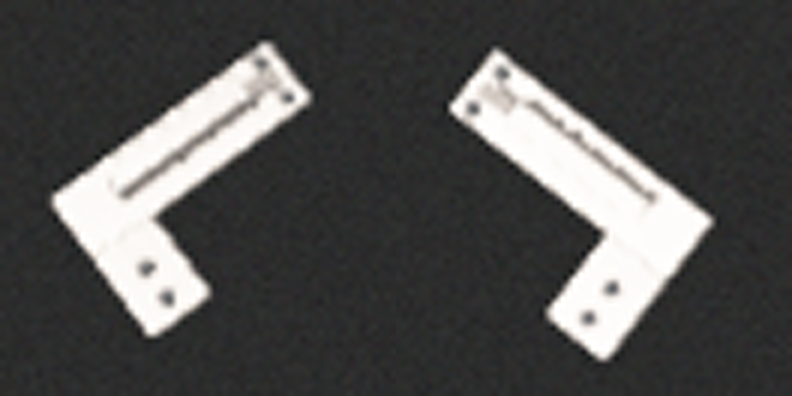

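View pics/tr.png

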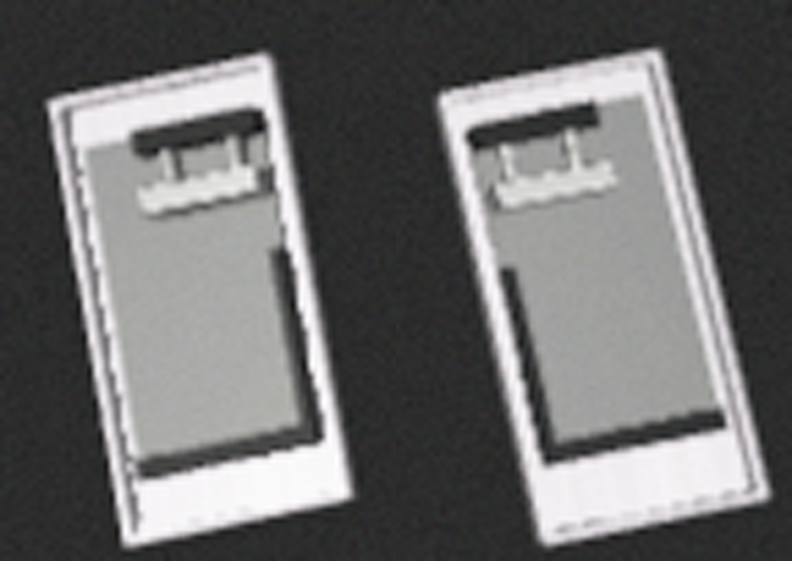

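Both brackets lie rib up. In each tray the black lip is at the near end (crop rows about 430–460), the guide is on the inner side and the keeper is at the far end (row about 190). Next I'll fit poses from the corners.

```bash
python3 - <<'E'
from h import *
d=cam("top")
def fit(M,P):
    M=np.float64(M);P=P[:,:2];mc,pc=M.mean(0),P.mean(0)
    U,S,V=np.linalg.svd((M-mc).T@(P-pc)); D=np.diag([1,np.sign(np.linalg.det(U@V))]); Q=(U@D@V).T
    t=pc-Q@mc; return t,np.degrees(np.arctan2(Q[1,0],Q[0,0])),np.linalg.norm(P-(M@Q.T+t),axis=1),Q
px=lambda a,s,o:(np.float64(a)+.5)/s-.5+o
BL=[(60,-16),(60,16),(-60,-16),(-60,60),(-28,60),(-28,16)]
BR=[(x,-y) for x,y in BL]
b={}
for n,M,a,o in(("Lb",BL,[(101,48),(54,105),(317,220),(209,361),(151,313),(211,232)],(245,240)),
             ("Rb",BR,[(267,42),(311,98),(52,200),(152,337),(210,293),(155,220)],(245,170))):
    # contours order matched: right bracket foot on -y
    t,y,r,Q=fit(M,cast(d,px(a,6,o),8)); print(n,t.round(1),y.round(2),r.round(1))
TL=[(109,72),(109,-36),(-109,-36),(-109,72)];TR=[(109,36),(109,-72),(-109,-72),(-109,36)]
for n,M,a,o,lip,gd,kp in(("Lt",TL,[(48,100),(270,54),(354,497),(126,547)],(125,180),[(138,460),(300,430)],[(272,250),(300,430)],[(145,215),(258,190)]),
   ("Rt",TR,[(42,95),(264,49),(375,495),(145,545)],(361,188),[(160,440),(322,410)],[(120,268),(160,440)],[(102,208),(222,183)])):
    t,y,r,Q=fit(M,cast(d,px(a,5.5,o),16)); print(n,t.round(1),y.round(2),r.round(1))
    for nm,q,z in(("lip",lip,14),("guide",gd,18),("keepTop",kp,34),("keepBot",kp,8)): print(nm,((cast(d,px(q,5.5,o),z)[:,:2]-t)@Q).round(1).tolist())
E
```

```text
Lb [451.4   5.7] 50.84 [0.4 0.8 0.4 1.  0.5 0.8]
Rb [643.2   4.7] -54.2 [0.5 0.5 0.5 0.6 0.8 2.3]
Lt [546.3 288.8] 11.33 [1.2 0.7 1.1 1.1]
lip [[-70.2, 60.8], [-72.6, -17.3]]
guide [[14.4, -20.8], [-73.0, -18.2]]
keepTop [[41.1, 31.7], [41.4, -23.0]]
keepBot [[45.9, 38.7], [46.3, -17.2]]
Rt [ 509.9 -298.1] 10.72 [0.7 0.9 1.5 1.6]
lip [[-63.1, 18.9], [-64.7, -59.1]]
guide [[19.9, 19.6], [-63.0, 19.8]]
keepTop [[48.5, 24.9], [48.6, -32.9]]
keepBot [[50.2, 19.1], [50.3, -40.0]]
```

```bash
cat > plan.py <<'E'
import sys
from h import *
# usage: plan.py x y z yawdeg [x y z yaw ...] ; prints rows toward waypoints from the present pose
def rot(yaw): return R.from_euler('xyz',[-90,0,yaw],degrees=True)
s=readout.read_state(); p=s["eef_pos"]; r=R.from_euler('xyz',s["tool_rot"])
print("now",p.round(1),np.degrees(s["tool_rot"]).round(1),"F",s["force"].round(1),"w",round(s["width"],1),"t",round(s["clock"],2))
a=list(map(float,sys.argv[1:]))
for i in range(0,len(a),4):
    t=np.array(a[i:i+3]); rt=rot(a[i+3]); dv=(r.inv()*rt).as_rotvec()
    n=int(np.ceil(max(np.linalg.norm(t-p)/39,np.degrees(np.linalg.norm(dv))/5,.01))); 
    for k in range(n):
        q=r*R.from_rotvec(dv*k/n); sh=q.inv().apply((t-p)/n)/40; tu=np.degrees(dv/n)/5
        print([float(v) for v in np.r_[sh,tu].round(2)],end=",")
    print(" n",n); p,r=t,rt
E
python3 plan.py 430 350 200 18 451 6 120 -39.2
```

```text
now [147.9 632.6 230.8] [-90.    0.1  76.8] F [ 0.5 -0.4 -0.3] w 85.4 t 0.2
[-0.44, 0.06, -0.71, 0.0, 0.98, -0.0],[-0.38, 0.06, -0.74, 0.0, 0.98, -0.0],[-0.31, 0.06, -0.77, 0.0, 0.98, -0.0],[-0.25, 0.06, -0.79, 0.0, 0.98, -0.0],[-0.18, 0.06, -0.81, 0.0, 0.98, -0.0],[-0.11, 0.06, -0.82, 0.0, 0.98, -0.0],[-0.04, 0.06, -0.83, 0.0, 0.98, -0.0],[0.04, 0.06, -0.83, 0.0, 0.98, -0.0],[0.11, 0.06, -0.82, 0.0, 0.98, -0.0],[0.18, 0.06, -0.81, 0.0, 0.98, -0.0],[0.25, 0.06, -0.79, 0.0, 0.98, -0.0],[0.31, 0.06, -0.77, 0.0, 0.98, -0.0], n 12
[-0.18, 0.17, -0.7, 0.0, 0.95, -0.0],[-0.12, 0.17, -0.71, 0.0, 0.95, -0.0],[-0.06, 0.17, -0.72, 0.0, 0.95, -0.0],[-0.0, 0.17, -0.72, 0.0, 0.95, -0.0],[0.06, 0.17, -0.72, 0.0, 0.95, -0.0],[0.12, 0.17, -0.71, 0.0, 0.95, -0.0],[0.17, 0.17, -0.7, 0.0, 0.95, -0.0],[0.23, 0.17, -0.68, 0.0, 0.95, -0.0],[0.29, 0.17, -0.66, 0.0, 0.95, -0.0],[0.34, 0.17, -0.63, 0.0, 0.95, -0.0],[0.39, 0.17, -0.6, 0.0, 0.95, -0.0],[0.44, 0.17, -0.57, 0.0, 0.95, -0.0], n 12
```

Emit:
{"name": "apply_moves", "arguments": {"commands": [[[-0.44,0.06,-0.71,0,0.98,0],[-0.38,0.06,-0.74,0,0.98,0],[-0.31,0.06,-0.77,0,0.98,0],[-0.25,0.06,-0.79,0,0.98,0],[-0.18,0.06,-0.81,0,0.98,0],[-0.11,0.06,-0.82,0,0.98,0],[-0.04,0.06,-0.83,0,0.98,0],[0.04,0.06,-0.83,0,0.98,0]]]}}

```text
clock: 0.87
eef_pos: [330.7, 443.1, 207.7]
tool_rot: [-1.563, 0.003, 0.644]
force: [0.4, 0.4, -0.3]
width: 85.4
```

Emit:
{"name": "apply_moves", "arguments": {"commands": [[[0.11,0.06,-0.82,0,0.98,0],[0.18,0.06,-0.81,0,0.98,0],[0.25,0.06,-0.79,0,0.98,0],[0.31,0.06,-0.77,0,0.98,0],[-0.18,0.17,-0.7,0,0.95,0],[-0.12,0.17,-0.71,0,0.95,0],[-0.06,0.17,-0.72,0,0.95,0],[0,0.17,-0.72,0,0.95,0]]]}}

```text
clock: 1.53
eef_pos: [437.2, 222.5, 168.8]
tool_rot: [-1.563, -0.002, -0.067]
force: [-0.2, -0.6, -0.2]
width: 85.3
```

```bash
python3 plan.py 451 6 110 -39.2
```

```text
now [437.2 222.5 168.8] [-89.6  -0.1  -3.9] F [-0.2 -0.6 -0.2] w 85.3 t 1.53
[0.09, 0.18, -0.67, -0.01, 0.88, -0.0],[0.14, 0.18, -0.66, -0.01, 0.88, -0.0],[0.19, 0.18, -0.65, -0.01, 0.88, -0.0],[0.24, 0.18, -0.63, -0.01, 0.88, -0.0],[0.29, 0.18, -0.61, -0.01, 0.88, -0.0],[0.33, 0.18, -0.59, -0.01, 0.88, -0.0],[0.38, 0.18, -0.56, -0.01, 0.88, -0.0],[0.42, 0.18, -0.53, -0.01, 0.88, -0.0], n 8
```

Emit:
{"name": "apply_moves", "arguments": {"commands": [[[0.09,0.18,-0.67,0,0.88,0],[0.14,0.18,-0.66,0,0.88,0],[0.19,0.18,-0.65,0,0.88,0],[0.24,0.18,-0.63,0,0.88,0],[0.29,0.18,-0.61,0,0.88,0],[0.33,0.18,-0.59,0,0.88,0],[0.38,0.18,-0.56,0,0.88,0],[0.42,0.18,-0.53,0,0.88,0]]]}}

```text
clock: 2.2
eef_pos: [448.5, -3.1, 107.6]
tool_rot: [-1.562, 0.001, -0.711]
force: [0.5, -0.1, -0.6]
width: 85.6
```

```bash
python3 plan.py 451.4 5.7 70 -39.2
```

```text
now [448.5  -3.1 107.6] [-89.5   0.1 -40.7] F [ 0.5 -0.1 -0.6] w 85.6 t 2.2
[-0.09, 0.94, 0.21, -0.1, -0.31, -0.01], n 1
```

Emit:
{"name": "apply_moves", "arguments": {"commands": [[[-0.09,0.5,0.21,-0.1,-0.31,0],[0,0.44,0,0,0,0],[0,0,0,0,0,0]]], "claw": 50}}

```text
clock: 2.45
eef_pos: [452.8, -3.2, 68.9]
tool_rot: [-1.573, -0.005, -0.701]
force: [-0.2, -0.3, 0.1]
width: 52.2
```

```bash
python3 plan.py 451.4 5.7 16 -39.2
```

```text
now [452.8  -3.2  68.9] [-90.1  -0.3 -40.1] F [-0.2 -0.3  0.1] w 52.2 t 2.45
[-0.09, 0.66, 0.08, 0.01, -0.09, 0.03],[-0.09, 0.66, 0.08, 0.01, -0.09, 0.03], n 2
```

Emit:
{"name": "apply_moves", "arguments": {"commands": [[[-0.18,0.2,0.16,0,-0.18,0],[0,0,0,0,0,0]]]}}

```text
clock: 2.62
eef_pos: [451.4, 6.2, 60.6]
tool_rot: [-1.573, -0.004, -0.686]
force: [-0.0, -0.3, -0.6]
width: 49.9
```

```bash
python3 plan.py 451.4 5.7 16 -39.2
```

```text
now [451.4   6.2  60.6] [-90.1  -0.2 -39.3] F [-0.  -0.3 -0.6] w 49.9 t 2.62
[0.0, 0.56, -0.0, 0.01, -0.01, 0.02],[0.0, 0.56, -0.0, 0.01, -0.01, 0.02], n 2
```

Accurate when settled. I'll descend, check the pose, then close.

Emit:
{"name": "apply_moves", "arguments": {"commands": [[[0,0.56,0,0,0,0],[0,0.56,0,0,0,0],[0,0,0,0,0,0]]]}}

```text
clock: 2.87
eef_pos: [453.9, 7.3, 17.6]
tool_rot: [-1.568, -0.006, -0.684]
force: [0.2, 0.8, 0.2]
width: 50.0
```

Emit:
{"name": "apply_moves", "arguments": {"commands": [[[0,0,0,0,0,0],[0,0,0,0,0,0],[0,0,0,0,0,0],[0,0,0,0,0,0],[0,0,0,0,0,0],[0,0,0,0,0,0]]], "claw": 0}}

```text
clock: 3.37
eef_pos: [457.1, 6.8, 22.7]
tool_rot: [-1.565, -0.013, -0.683]
force: [-0.4, -0.6, -2.4]
width: 8.8
```

Emit:
{"name": "apply_moves", "arguments": {"commands": [[[0,-0.5,0,0,0,0],[0,-0.7,0,0,0,0],[0,-0.7,0,0,0,0],[0,0,0,0,0,0]]]}}

```text
clock: 3.7
eef_pos: [455.0, 6.3, 101.1]
tool_rot: [-1.567, -0.011, -0.685]
force: [0.7, 0.1, -1.9]
width: 9.0
```

```bash
python3 - <<'E'
from h import *
a=np.radians(11); t=np.array([546.3,288.8])
for m in(-27,-19,-7,-11): print(m,(t+np.array([[np.cos(a),-np.sin(a)],[np.sin(a),np.cos(a)]])@[m,1.5]).round(1))
a=np.radians(10.7); t=np.array([509.9,-298.1])
for m in(-20,-11.5,.5,-4): print(m,(t+np.array([[np.cos(a),-np.sin(a)],[np.sin(a),np.cos(a)]])@[m,-1.5]).round(1))
im=cam("scene")["image"][:,:,::-1]; cv2.imwrite("pics/s1.png",cv2.resize(im[130:280,200:420],None,fx=3,fy=3))
E
python3 plan.py 500 150 100 -59 510 281 75 -79
```

```text
-27 [519.5 285.1]
-19 [527.4 286.6]
-7 [539.1 288.9]
-11 [535.2 288.2]
-20 [ 490.5 -303.3]
-11.5 [ 498.9 -301.7]
0.5 [ 510.7 -299.5]
-4 [ 506.2 -300.3]
now [454.4   6.7  99.7] [-89.8  -0.6 -39.2] F [ 0.5  0.  -1.3] w 9.1 t 3.75
[-0.34, -0.0, 0.87, -0.01, 0.99, 0.03],[-0.42, -0.0, 0.84, -0.01, 0.99, 0.03],[-0.49, -0.0, 0.8, -0.01, 0.99, 0.03],[-0.56, -0.0, 0.76, -0.01, 0.99, 0.03], n 4
[-0.67, 0.16, 0.48, 0.0, 1.0, 0.0],[-0.71, 0.16, 0.42, 0.0, 1.0, 0.0],[-0.74, 0.16, 0.35, 0.0, 1.0, 0.0],[-0.77, 0.16, 0.29, 0.0, 1.0, 0.0], n 4
```

View pics/s1.png

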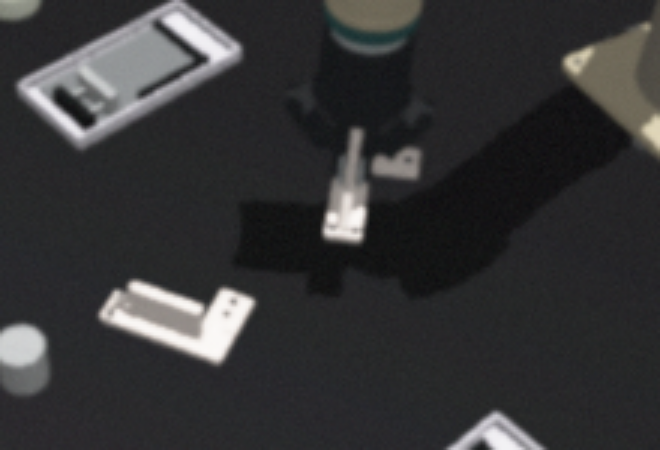

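The bracket is held upright at z=100, plain end toward the camera. I'll carry it to the left tray.

Emit:
{"name": "apply_moves", "arguments": {"commands": [[[-0.34,0,0.87,0,0.99,0.03],[-0.42,0,0.84,0,0.99,0.03],[-0.49,0,0.8,0,0.99,0.03],[-0.56,0,0.76,0,0.99,0.03],[-0.67,0.1,0.48,0,1,0],[-0.71,0.1,0.42,0,1,0],[-0.74,0.1,0.35,0,1,0],[-0.7,0.1,0.29,0,0.8,0]]]}}

```text
clock: 4.42
eef_pos: [517.8, 277.0, 78.2]
tool_rot: [-1.571, -0.001, -1.415]
force: [0.6, -0.1, -2.4]
width: 8.9
```

Emit:
{"name": "apply_moves", "arguments": {"commands": [[[0,0,0,0,0,0]]]}}

```text
clock: 4.5
eef_pos: [516.2, 285.7, 74.9]
tool_rot: [-1.573, 0.003, -1.408]
force: [-0.5, 1.3, -2.6]
width: 9.3
```

```bash
python3 plan.py 517 284.5 60 -79
```

```text
now [516.2 285.7  74.9] [-90.1   0.2 -80.7] F [-0.5  1.3 -2.6] w 9.3 t 4.5
[0.03, 0.37, 0.02, 0.03, -0.33, -0.04], n 1
```

Emit:
{"name": "apply_moves", "arguments": {"commands": [[[0.02,0.4,0,0.03,-0.33,-0.04],[0,0.4,0,0,0,0],[0,0,0,0,0,0]]]}}

```text
clock: 4.75
eef_pos: [513.5, 288.4, 37.0]
tool_rot: [-1.575, -0.001, -1.369]
force: [0.2, 0.2, -2.0]
width: 9.1
```

```bash
python3 - <<'E'
from h import *
a=cam("scene"); b=cam("top")
x=cv2.resize(a["image"][240:360,280:420,::-1],None,fx=4,fy=4,interpolation=2); y=cv2.resize(b["image"][180:285,120:200,::-1],None,fx=3,fy=3,interpolation=2)
y=cv2.copyMakeBorder(y,0,480-y.shape[0],0,0,0); cv2.imwrite("pics/s2.png",np.hstack([x,y]))
E
python3 plan.py 517 284.5 40 -79
```

```text
now [514.9 288.1  39.4] [-90.1  -0.  -78.5] F [ 1.2  0.1 -1.9] w 8.8 t 4.85
[0.1, -0.02, 0.03, 0.01, 0.1, 0.01], n 1
```

View pics/s2.png

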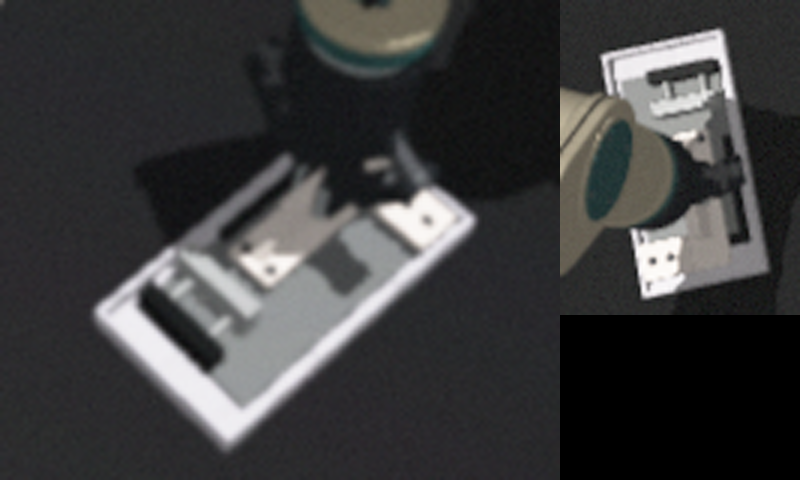

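Emit:
{"name": "apply_moves", "arguments": {"commands": [[[0.1,0,0.1,0,0.1,0],[0,0,0.15,0,0,0],[0,0,0,0,0,0]]]}}

```text
clock: 5.1
eef_pos: [527.8, 284.4, 41.0]
tool_rot: [-1.57, -0.001, -1.383]
force: [1.2, 0.7, -1.1]
width: 9.0
```

Emit:
{"name": "apply_moves", "arguments": {"commands": [[[0,0,0.12,0,0,0],[0,0,0,0,0,0]]]}}

```text
clock: 5.27
eef_pos: [533.1, 284.5, 41.9]
tool_rot: [-1.571, 0.0, -1.384]
force: [-3.4, 0.6, -1.6]
width: 8.8
```

Emit:
{"name": "apply_moves", "arguments": {"commands": [[[0,0,0.1,0,0,0],[0,0,0,0,0,0]]]}}

```text
clock: 5.43
eef_pos: [534.9, 284.9, 41.8]
tool_rot: [-1.576, 0.001, -1.384]
force: [-4.2, -1.3, 0.2]
width: 9.0
```

```bash
python3 plan.py 539 288.9 38 -79
```

```text
now [534.9 284.9  41.8] [-90.3   0.1 -79.3] F [-4.2 -1.3  0.2] w 9.0 t 5.43
[-0.08, 0.1, 0.12, 0.06, -0.06, -0.01], n 1
```

Emit:
{"name": "apply_moves", "arguments": {"commands": [[[-0.07,0,0.15,0,0,0],[0,0,0.13,0,0,0],[0,0,0.06,0,0,0]]]}}

```text
clock: 5.68
eef_pos: [541.1, 288.0, 40.6]
tool_rot: [-1.591, 0.001, -1.384]
force: [-6.9, -1.5, 1.2]
width: 9.0
```

```bash
cat > tc.py <<'E'
import sys
from h import *
o,yaw=((np.array([546.3,288.8]),11.) if sys.argv[1]=="L" else (np.array([509.9,-298.1]),10.7))
s=readout.read_state(); a=np.radians(yaw); Q=np.array([[np.cos(a),np.sin(a)],[-np.sin(a),np.cos(a)]])
print("tray xy",(Q@(s["eef_pos"][:2]-o)).round(1),"z",s["eef_pos"][2].round(1),"Ft",(Q@s["force"][:2]).round(1),s["force"][2].round(1),"rpy",np.degrees(s["tool_rot"]).round(1),"w",round(s["width"],1),"T",s["torque"].round(2),s["clock"])
E
python3 tc.py L
```

```text
tray xy [-5.3  0.2] z 40.6 Ft [-7.1 -0.2] 1.2 rpy [-91.2   0.  -79.3] w 9.0 T [-0.42  1.42  0.07] 5.6833
```

Emit:
{"name": "apply_moves", "arguments": {"commands": [[[-0.03,0,0.15,0.2,0,0],[0,0,0.1,0.1,0,0]]]}}

```text
clock: 5.85
eef_pos: [544.6, 288.8, 39.2]
tool_rot: [-1.578, -0.0, -1.384]
force: [-9.3, -2.0, 2.4]
width: 8.9
```

```bash
python3 tc.py L
```

```text
tray xy [-1.7  0.3] z 39.2 Ft [-9.5 -0.2] 2.4 rpy [-90.4  -0.  -79.3] w 8.9 T [-0.35  1.96  0.08] 5.85
```

Emit:
{"name": "apply_moves", "arguments": {"commands": [[[0,0.12,0.08,0.1,0,0],[0,0.12,0.06,0,0,0],[0,0.1,0.06,0,0,0]]]}}

```text
clock: 6.1
eef_pos: [542.9, 288.9, 28.2]
tool_rot: [-1.589, 0.005, -1.383]
force: [-22.1, -3.3, 65.3]
width: 8.8
```

```bash
python3 tc.py L
```

```text
tray xy [-3.4  0.8] z 28.2 Ft [-22.3   1. ] 65.3 rpy [-91.    0.3 -79.2] w 8.8 T [-0.91  4.46 -0.03] 6.1
```

Emit:
{"name": "apply_moves", "arguments": {"commands": [[[0,-0.03,0,0,0,0],[0,0,0,0,0,0]]]}}

```text
clock: 6.27
eef_pos: [540.3, 288.4, 30.9]
tool_rot: [-1.594, 0.006, -1.382]
force: [0.7, 1.2, -7.0]
width: 9.1
```

```bash
python3 tc.py L; python3 - <<'E'
from h import *
a=cam("scene"); b=cam("top")
x=cv2.resize(a["image"][250:350,290:410,::-1],None,fx=4,fy=4,interpolation=2); y=cv2.resize(b["image"][180:285,125:200,::-1],None,fx=4,fy=4,interpolation=2)
x=cv2.copyMakeBorder(x,0,20,0,0,0);cv2.imwrite("pics/s3.png",np.hstack([x,y]))
E
```

```text
tray xy [-6.   0.8] z 30.9 Ft [0.9 1. ] -7.0 rpy [-91.3   0.3 -79.2] w 9.1 T [ 0.   -0.3   0.13] 6.2667
```

View pics/s3.png

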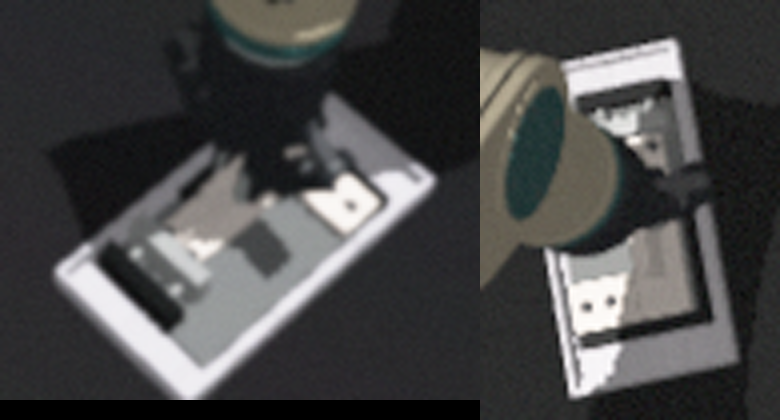

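The foot lies inside the lip and the x-force is gone, so the spring is now balanced by the lip. I'll release and retreat upward.

Emit:
{"name": "apply_moves", "arguments": {"commands": [[[0,0,0,0,0,0],[0,0,0,0,0,0],[0,0,0,0,0,0],[0,0,0,0,0,0],[0,-0.3,0,0,0,0],[0,-0.8,0,0,0,0],[0,-0.9,0,0.3,0,0],[0,-0.9,0,0,0,0]]], "claw": 40}}

```text
clock: 7.03
eef_pos: [543.1, 287.3, 145.7]
tool_rot: [-1.569, 0.001, -1.385]
force: [0.0, 0.8, 0.0]
width: 40.3
```

```bash
python3 plan.py 480 40 150 -120 590 5 125 -140 643.2 4.7 95 -144.2
```

```text
now [543.1 287.3 145.7] [-89.9   0.  -79.3] F [0.  0.8 0. ] w 40.3 t 7.03
[0.64, -0.01, -0.3, -0.0, 0.9, -0.0],[0.66, -0.01, -0.25, -0.0, 0.9, -0.0],[0.68, -0.01, -0.19, -0.0, 0.9, -0.0],[0.7, -0.01, -0.14, -0.0, 0.9, -0.0],[0.7, -0.01, -0.09, -0.0, 0.9, -0.0],[0.71, -0.01, -0.03, -0.0, 0.9, -0.0],[0.71, -0.01, 0.03, -0.0, 0.9, -0.0],[0.7, -0.01, 0.08, -0.0, 0.9, -0.0],[0.7, -0.01, 0.14, -0.0, 0.9, -0.0], n 9
[-0.15, 0.16, 0.7, 0.0, 1.0, -0.0],[-0.22, 0.16, 0.69, 0.0, 1.0, -0.0],[-0.27, 0.16, 0.67, 0.0, 1.0, -0.0],[-0.33, 0.16, 0.64, 0.0, 1.0, -0.0], n 4
[-0.51, 0.38, 0.43, 0.0, 0.42, 0.0],[-0.52, 0.38, 0.41, 0.0, 0.42, 0.0], n 2
```

```bash
python3 plan.py 643.2 4.7 100 -144.2
```

```text
now [543.1 287.3 145.7] [-89.9   0.  -79.3] F [0.  0.8 0. ] w 40.3 t 7.03
[0.57, 0.09, 0.09, -0.0, 1.0, -0.0],[0.56, 0.09, 0.14, -0.0, 1.0, -0.0],[0.55, 0.09, 0.19, -0.0, 1.0, -0.0],[0.53, 0.09, 0.23, -0.0, 1.0, -0.0],[0.51, 0.09, 0.28, -0.0, 1.0, -0.0],[0.48, 0.09, 0.32, -0.0, 1.0, -0.0],[0.45, 0.09, 0.36, -0.0, 1.0, -0.0],[0.42, 0.09, 0.4, -0.0, 1.0, -0.0],[0.38, 0.09, 0.43, -0.0, 1.0, -0.0],[0.34, 0.09, 0.46, -0.0, 1.0, -0.0],[0.3, 0.09, 0.49, -0.0, 1.0, -0.0],[0.26, 0.09, 0.52, -0.0, 1.0, -0.0],[0.21, 0.09, 0.54, -0.0, 1.0, -0.0], n 13
```

Emit:
{"name": "apply_moves", "arguments": {"commands": [[[0.57,0.09,0.09,0,1,0],[0.56,0.09,0.14,0,1,0],[0.55,0.09,0.19,0,1,0],[0.53,0.09,0.23,0,1,0],[0.51,0.09,0.28,0,1,0],[0.48,0.09,0.32,0,1,0],[0.45,0.09,0.36,0,1,0],[0.42,0.09,0.4,0,1,0]]]}}

```text
clock: 7.7
eef_pos: [615.2, 116.4, 135.0]
tool_rot: [-1.554, 0.03, -2.1]
force: [0.4, -0.3, -0.2]
width: 39.9
```

Emit:
{"name": "apply_moves", "arguments": {"commands": [[[0.38,0.09,0.43,0,1,0],[0.34,0.09,0.46,0,1,0],[0.3,0.09,0.49,0,1,0],[0.26,0.09,0.52,0,1,0],[0.2,0.09,0.5,0,0.8,0],[0,0,0,0,0,0]]]}}

```text
clock: 8.2
eef_pos: [654.9, -4.1, 122.1]
tool_rot: [-1.559, 0.038, -2.55]
force: [-0.6, -1.3, 1.0]
width: 40.1
```

```bash
python3 plan.py 643.2 4.7 75 -144.2;  python3 - <<'E'
from h import *
a=cam("scene"); b=cam("top")
x=cv2.resize(a["image"][255:355,295:410,::-1],None,fx=4,fy=4,interpolation=2); y=cv2.resize(b["image"][185:285,128:195,::-1],None,fx=4,fy=4,interpolation=2)
cv2.imwrite("pics/s4.png",np.hstack([x,y]))
E
```

```text
now [654.9  -4.1 122.1] [ -89.3    2.2 -146.1] F [-0.6 -1.3  1. ] w 40.1 t 8.2
[0.08, 0.58, -0.18, -0.07, -0.19, -0.22],[0.07, 0.59, -0.18, -0.07, -0.19, -0.22], n 2
```

View pics/s4.png

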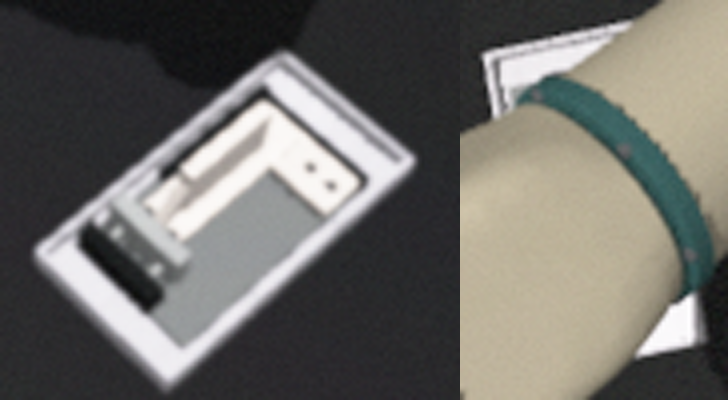

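The left bracket lies flat behind the lip, with the keeper against its plain end. Now for the right one.

Emit:
{"name": "apply_moves", "arguments": {"commands": [[[0.15,0.4,-0.36,-0.14,-0.38,-0.44],[0,0.3,0,0,0,0],[0,0,0,0,0,0]]]}}

```text
clock: 8.55
eef_pos: [641.2, 15.1, 92.4]
tool_rot: [-1.578, 0.001, -2.5]
force: [0.2, 0.5, -0.8]
width: 40.0
```

```bash
python3 plan.py 643.2 4.7 70 -144.2
```

```text
now [641.2  15.1  92.4] [-9.040e+01  1.000e-01 -1.432e+02] F [ 0.2  0.5 -0.8] w 40.0 t 8.55
[0.12, 0.56, 0.24, 0.08, 0.2, -0.01], n 1
```

Emit:
{"name": "apply_moves", "arguments": {"commands": [[[0.12,0.4,0.24,0.08,0.2,0],[0,0,0,0,0,0],[0,0,0,0,0,0]]]}}

```text
clock: 8.8
eef_pos: [641.7, 11.0, 73.7]
tool_rot: [-1.576, -0.0, -2.509]
force: [0.3, -0.1, 0.4]
width: 39.9
```

```bash
python3 plan.py 643.2 4.7 18 -144.2
```

```text
now [641.7  11.   73.7] [ -90.3   -0.  -143.7] F [ 0.3 -0.1  0.4] w 39.9 t 8.8
[0.03, 0.7, 0.08, 0.03, 0.05, 0.0],[0.03, 0.7, 0.08, 0.03, 0.05, 0.0], n 2
```

Emit:
{"name": "apply_moves", "arguments": {"commands": [[[0.07,0.1,0.18,0.06,0.1,0],[0,0,0,0,0,0]]]}}

```text
clock: 8.97
eef_pos: [643.7, 4.9, 69.7]
tool_rot: [-1.571, -0.0, -2.515]
force: [0.1, -0.8, 0.7]
width: 39.9
```

```bash
python3 plan.py 643.2 4.7 16 -144.2
```

```text
now [643.7   4.9  69.7] [ -90.    -0.  -144.1] F [ 0.1 -0.8  0.7] w 39.9 t 8.97
[0.01, 0.67, -0.0, 0.0, 0.01, 0.0],[0.01, 0.67, -0.0, 0.0, 0.01, 0.0], n 2
```

Emit:
{"name": "apply_moves", "arguments": {"commands": [[[0,0.6,0,0,0,0],[0,0.55,0,0,0,0],[0,0.1,0,0,0,0],[0,0,0,0,0,0]]]}}

```text
clock: 9.3
eef_pos: [646.4, 4.8, 21.7]
tool_rot: [-1.567, 0.004, -2.514]
force: [0.9, -0.9, 0.8]
width: 39.9
```

```bash
python3 plan.py 643.2 4.7 17 -144.2
```

```text
now [646.4   4.8  21.7] [ -89.8    0.2 -144. ] F [ 0.9 -0.9  0.8] w 39.9 t 9.3
[0.07, 0.12, -0.05, -0.04, 0.04, -0.05], n 1
```

Emit:
{"name": "apply_moves", "arguments": {"commands": [[[0.07,0.06,-0.05,0,0,0],[0,0,0,0,0,0],[0,0,0,0,0,0],[0,0,0,0,0,0],[0,0,0,0,0,0],[0,0,0,0,0,0]]], "claw": 0}}

```text
clock: 9.8
eef_pos: [644.3, 4.5, 23.2]
tool_rot: [-1.565, 0.007, -2.513]
force: [-0.1, 0.9, -3.0]
width: 9.1
```

Emit:
{"name": "apply_moves", "arguments": {"commands": [[[0,-0.4,0,0,0,0],[0,-0.7,0,0,0,0],[0,-0.8,0,0,0,0],[0,-0.3,0,0,0,0]]]}}

```text
clock: 10.13
eef_pos: [640.5, 4.7, 112.7]
tool_rot: [-1.569, 0.0, -2.514]
force: [1.1, -0.0, -1.3]
width: 9.2
```

```bash
python3 plan.py 483 -304 85 -79.3
```

```text
now [640.5   4.7 112.7] [ -89.9    0.  -144.1] F [ 1.1 -0.  -1.3] w 9.2 t 10.13
[0.59, 0.05, 0.3, -0.0, -1.0, 0.0],[0.62, 0.05, 0.25, -0.0, -1.0, 0.0],[0.64, 0.05, 0.2, -0.0, -1.0, 0.0],[0.65, 0.05, 0.14, -0.0, -1.0, 0.0],[0.66, 0.05, 0.08, -0.0, -1.0, 0.0],[0.67, 0.05, 0.02, -0.0, -1.0, 0.0],[0.67, 0.05, -0.03, -0.0, -1.0, 0.0],[0.66, 0.05, -0.09, -0.0, -1.0, 0.0],[0.65, 0.05, -0.15, -0.0, -1.0, 0.0],[0.63, 0.05, -0.2, -0.0, -1.0, 0.0],[0.61, 0.05, -0.26, -0.0, -1.0, 0.0],[0.59, 0.05, -0.31, -0.0, -1.0, 0.0],[0.56, 0.05, -0.36, -0.0, -1.0, 0.0], n 13
```

Emit:
{"name": "apply_moves", "arguments": {"commands": [[[0.59,0.04,0.3,0,-1,0],[0.62,0.04,0.25,0,-1,0],[0.64,0.04,0.2,0,-1,0],[0.65,0.04,0.14,0,-1,0],[0.66,0.04,0.08,0,-1,0],[0.67,0.04,0.02,0,-1,0],[0.67,0.04,-0.03,0,-1,0],[0.66,0.04,-0.09,0,-1,0]]]}}

```text
clock: 10.8
eef_pos: [551.2, -185.8, 106.4]
tool_rot: [-1.556, 0.004, -1.766]
force: [0.0, -0.9, -2.1]
width: 8.9
```

```bash
python3 plan.py 483 -304 85 -79.3
```

```text
now [ 551.2 -185.8  106.4] [ -89.1    0.2 -101.2] F [ 0.  -0.9 -2.1] w 8.9 t 10.8
[0.65, 0.1, -0.22, -0.04, -0.88, -0.0],[0.63, 0.1, -0.27, -0.04, -0.88, -0.0],[0.61, 0.1, -0.32, -0.04, -0.88, -0.0],[0.58, 0.1, -0.36, -0.04, -0.88, -0.0],[0.55, 0.11, -0.4, -0.04, -0.88, -0.0], n 5
```

Emit:
{"name": "apply_moves", "arguments": {"commands": [[[0.65,0.1,-0.22,-0.04,-0.88,0],[0.63,0.1,-0.27,-0.04,-0.88,0],[0.61,0.1,-0.32,-0.04,-0.88,0],[0.55,0.1,-0.36,-0.04,-0.88,0],[0.3,0.1,-0.3,-0.04,-0.5,0],[0,0,0,0,0,0],[0,0,0,0,0,0]]]}}

```text
clock: 11.38
eef_pos: [478.2, -308.3, 89.2]
tool_rot: [-1.572, -0.007, -1.408]
force: [0.9, 0.9, -2.3]
width: 8.9
```

```bash
python3 tc.py R; python3 plan.py 483 -304 43 -79.3
```

```text
tray xy [-33.1  -4.2] z 89.2 Ft [1.  0.8] -2.3 rpy [-90.   -0.4 -80.7] w 8.9 T [ 0.08 -0.04  0.01] 11.3833
now [ 478.2 -308.3   89.2] [-90.   -0.4 -80.7] F [ 0.9  0.9 -2.3] w 8.9 t 11.38
[-0.05, 0.58, 0.07, 0.01, -0.14, 0.04],[-0.04, 0.58, 0.07, 0.01, -0.14, 0.04], n 2
```

Emit:
{"name": "apply_moves", "arguments": {"commands": [[[-0.05,0.55,0.07,0,-0.14,0.04],[-0.04,0.5,0.07,0,-0.14,0.04],[0,0,0,0,0,0]]]}}

```text
clock: 11.63
eef_pos: [485.8, -303.3, 48.3]
tool_rot: [-1.567, -0.002, -1.385]
force: [0.1, 0.9, -2.3]
width: 9.2
```

```bash
python3 tc.py R; python3 plan.py 490 -303 42 -79.3; python3 - <<'E'
from h import *
a=cam("scene"); b=cam("top")
x=cv2.resize(a["image"][110:200,190:300,::-1],None,fx=4,fy=4,interpolation=2); y=cv2.resize(b["image"][195:285,365:432,::-1],None,fx=4,fy=4,interpolation=2)
cv2.imwrite("pics/s5.png",np.hstack([x,y]))
E
```

```text
tray xy [-24.6  -0.6] z 48.3 Ft [0.3 0.9] -2.3 rpy [-89.8  -0.1 -79.4] w 9.2 T [ 0.05 -0.04  0.03] 11.6333
now [ 485.8 -303.3   48.3] [-89.8  -0.1 -79.4] F [ 0.1  0.9 -2.3] w 9.2 t 11.63
[0.01, 0.16, 0.1, -0.04, -0.01, 0.02], n 1
```

View pics/s5.png

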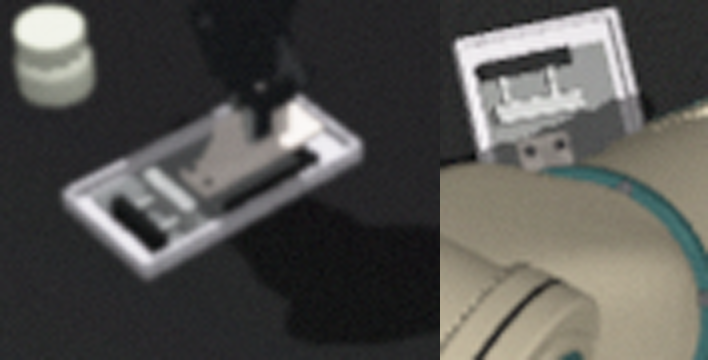

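The right bracket is held level over its tray, in line with the keeper, foot on the open side. I'll press it forward at a height just above the lip.

Emit:
{"name": "apply_moves", "arguments": {"commands": [[[0.02,0.18,0.12,0,0,0],[0,0.03,0.15,0,0,0],[0,0,0.1,0,0,0]]]}}

```text
clock: 11.98
eef_pos: [502.2, -303.1, 44.4]
tool_rot: [-1.566, -0.007, -1.386]
force: [-4.4, -1.4, -2.1]
width: 8.8
```

```bash
python3 tc.py R
```

```text
tray xy [-8.5 -3.5] z 44.4 Ft [-4.6 -0.6] -2.1 rpy [-89.7  -0.4 -79.4] w 8.8 T [-0.33  1.1  -0.02] 11.9833
```

Emit:
{"name": "apply_moves", "arguments": {"commands": [[[-0.05,0.07,0.16,0,0,0],[0,0.03,0.16,0.05,0,0],[0,0,0.14,0.1,0,0]]]}}

```text
clock: 12.23
eef_pos: [513.5, -299.9, 41.2]
tool_rot: [-1.565, -0.007, -1.388]
force: [-9.6, -2.0, 0.2]
width: 9.1
```

```bash
python3 tc.py R
```

```text
tray xy [ 3.2 -2.4] z 41.2 Ft [-9.9 -0.2] 0.2 rpy [-89.6  -0.4 -79.5] w 9.1 T [-0.43  2.4   0.05] 12.2333
```

Emit:
{"name": "apply_moves", "arguments": {"commands": [[[0,0.1,0.05,0,0,0],[0,0.08,0.05,0,0,0],[0,0.04,0.04,0,0,0]]]}}

```text
clock: 12.48
eef_pos: [509.2, -301.2, 33.1]
tool_rot: [-1.58, -0.005, -1.391]
force: [-7.2, -0.9, 1.4]
width: 9.0
```

```bash
python3 tc.py R
```

```text
tray xy [-1.3 -3. ] z 33.1 Ft [-7.2  0.4] 1.4 rpy [-90.5  -0.3 -79.7] w 9.0 T [-0.17  1.61  0.03] 12.4833
```

Emit:
{"name": "apply_moves", "arguments": {"commands": [[[-0.03,0,0.15,0.1,0,0],[0,0.03,0.1,0,0,0],[0,0.05,0.08,0,0,0],[0,0.04,0.07,0,0,0]]]}}

```text
clock: 12.82
eef_pos: [510.6, -301.5, 29.8]
tool_rot: [-1.593, -0.003, -1.398]
force: [-10.4, 1.3, 14.0]
width: 8.9
```

```bash
python3 tc.py R
```

```text
tray xy [ 0.1 -3.5] z 29.8 Ft [-10.    3.2] 14.0 rpy [-91.3  -0.2 -80.1] w 8.9 T [0.62 1.61 0.19] 12.8167
```

Emit:
{"name": "apply_moves", "arguments": {"commands": [[[0,0,0,0,0,0],[0,0,0,0,0,0]]]}}

```text
clock: 12.98
eef_pos: [507.7, -301.8, 30.9]
tool_rot: [-1.598, -0.002, -1.398]
force: [-1.7, -2.6, -7.3]
width: 9.0
```

```bash
python3 tc.py R; python3 - <<'E'
from h import *
a=cam("scene")
x=cv2.resize(a["image"][120:190,195:295,::-1],None,fx=6,fy=6,interpolation=2)
cv2.imwrite("pics/s6.png",x)
E
```

```text
tray xy [-2.9 -3.2] z 30.9 Ft [-2.2 -2.2] -7.3 rpy [-91.5  -0.1 -80.1] w 9.0 T [-0.25  0.38  0.22] 12.9833
```

View pics/s6.png

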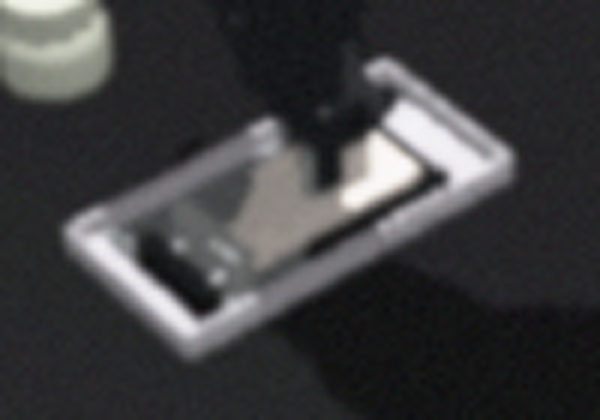

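The bracket is inside the lip and the lip now takes the spring force, the same force pattern as on the left. Releasing.

Emit:
{"name": "apply_moves", "arguments": {"commands": [[[0,0,0,0,0,0],[0,0,0,0,0,0],[0,0,0,0,0,0],[0,0,0,0,0,0],[0,-0.3,0,0,0,0],[0,-0.8,0,0,0,0],[0,-0.9,0,0.3,0,0],[0,-0.9,0,0,0,0]]], "claw": 40}}

```text
clock: 13.7
eef_pos: [512.8, -297.5, 147.7]
tool_rot: [-1.572, 0.003, -1.395]
force: [-0.7, 0.2, 0.6]
width: 40.2
```

Emit:
{"name": "apply_moves", "arguments": {"commands": [[[-0.9,-0.3,0,0,0,0],[-0.9,-0.3,0,0,0,0],[-0.9,0,0,0,0,0],[-0.9,0,0,0,0,0],[-0.9,0,0,0,0,0],[-0.9,0,0,0,0,0],[-0.9,0,0,0,0,0],[-0.9,0,0,0,0,0]]]}}

```text
clock: 14.37
eef_pos: [471.5, -18.2, 188.7]
tool_rot: [-1.539, -0.017, -1.414]
force: [1.0, 0.8, -0.2]
width: 39.7
```

Emit:
{"name": "apply_moves", "arguments": {"commands": [[[0,0,0,0,0,0],[0,0,0,0,0,0],[0,0,0,0,0,0],[0,0,0,0,0,0]]]}}

```text
clock: 14.7
eef_pos: [471.1, -6.9, 190.7]
tool_rot: [-1.537, -0.009, -1.397]
force: [-0.5, -0.1, -0.1]
width: 39.7
```

```bash
python3 tc.py R; python3 - <<'E'
from h import *
a=cam("scene"); b=cam("top")
r=lambda i,x,y,w,h,s:cv2.resize(i["image"][y:y+h,x:x+w,::-1],(w*s,h*s),interpolation=2)
def pad(l):
    H=max(i.shape[0] for i in l); return np.hstack([cv2.copyMakeBorder(i,0,H-i.shape[0],0,0,0) for i in l])
A=pad([r(a,195,120,100,65,4),r(a,295,260,110,95,3)]);B=pad([r(b,128,185,67,98,3),r(b,362,190,72,100,3)])
W=max(A.shape[1],B.shape[1]); f=lambda i:cv2.copyMakeBorder(i,0,0,0,W-i.shape[1],0)
cv2.imwrite("pics/s7.png",np.vstack([f(A),f(B)]))
E
```

```text
tray xy [ 16.  293.3] z 190.7 Ft [-0.5  0. ] -0.1 rpy [-88.1  -0.5 -80.1] w 39.7 T [-0.01  0.01  0.03] 14.7
```

View pics/s7.png

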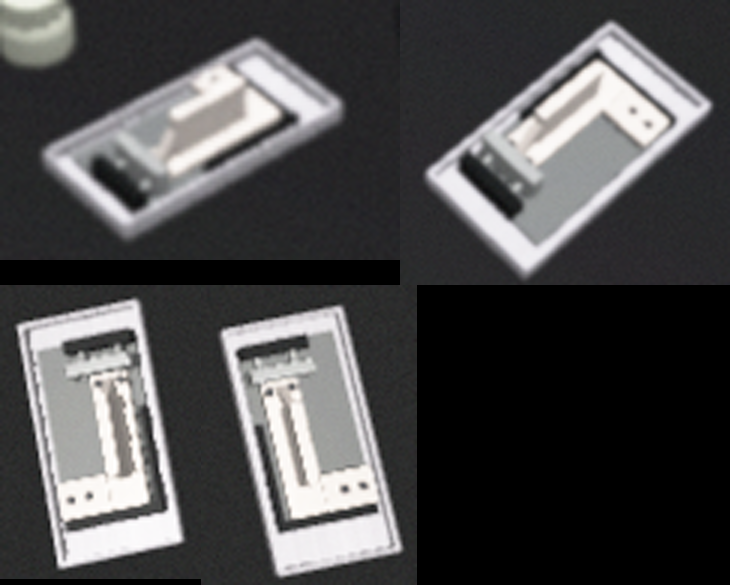

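Both brackets lie between the lip and the keeper. The full black lip strip shows beyond each foot, at about rows 520 and 512 of the composite. Handing in.

```bash
python3 -c "
from cell import finish_job
print(finish_job())"
```

```text
the job is handed in; nothing more can be done
None
```

Both brackets are in the trays for their hand, rib up, and I handed the job in at about 15 s of the 64 s allowed.

**How it went:** I gripped each bracket by its rib and pressed its plain end into the keeper, about 13–14 mm by force and position. I then lowered the foot end behind the lip and let go.

**Last checks:**
- **Pictures:** after release, the scene and top views show both brackets flat on the cradle floor. The whole lip strip is visible beyond each foot, and each keeper bears on the plain end.
- **Forces:** once each bracket was down, the push along the tray fell to about 1 N on the left and 2 N on the right, so the lip was taking the spring. The gripper finished clear of everything, reading close to zero force.

**What went less well:**
- **Left bracket:** it met the cradle floor too hard, with a brief 65 N at the wrist. That is under the 120 N limit, and I backed off at once. I lowered the right one more gently, to 14 N.
- **Grip height:** the arm drifted up by as much as 5 mm as the fingers closed, so I found the final heights by touch.
- **Tray angle:** the left tray's cradle lines and its outline disagreed by about 1.7 degrees, which made no difference to the fit.
- **Not measured:** I did not re-measure the bottle, jar or weight at the end. The arm never worked close to them.

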